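Lay the espresso tray

ROBOT

A 6-joint arm with a two-finger parallel gripper is mounted at the origin on the work surface. World frame = base frame: x ahead of the robot, y to its left, z up, the work surface at z = 0. Lengths are in mm, angles in degrees, forces in N, time in s.
With the tool pointing down it reaches from about 250 to 850 mm from the base axis. Payload 12.5 kg.
Tool frame: the origin (TCP) lies at the very end of the fingers, on their centre line; the grasp point (between the pads) lies 19 mm behind it; z points along the fingers, y is the line along which they close (so a half turn about z gives the same grasp; the last joint's range is limited). The gripper opens to 93 mm and grips with 3 to 60 N. Pads are 15 mm wide; open, the fingers measure 128 mm over their backs; the gripper's body (75 mm by 188 mm) begins 65 mm behind the grasp point.
Start: joints at [63.793, 20.094, 94.641, -0, 65.266, -4.847], TCP at [200.291, 512.218, 218.633] pointing down, gripper open.
Joint ranges: [-157.81, 157.81], [-45, 120.19], [0.68, 151.7], [-89.99, 269.99], [4.06, 180], [-164.3, 164.3]. Speed limits (degrees/s): [127.2, 127.2, 159.86, 180, 180, 180].

INTERFACE

Orientations are given as [roll, pitch, yaw] about the fixed x, y, z axes, in that order (R = Rz(yaw) Ry(pitch) Rx(roll)).
In Python, from plant import robot, get_image, camera_params, trace gives the robot as it stands.
- The arm moves only by the tool jog_arm, never from a script. Its argument "increments" is a list that holds one entry, the list of rows, each a list of 7 numbers: the shift along the tool's x, y, z in m, then the turn, a rotation vector about the tool's x, y, z in rad, then the opening, from -1 (shut) to 1 (fully open). In form: [[[x, y, z, wx, wy, wz, claw], ...]]. A call has 1 to 12 rows; each row shifts and turns the commanded pose from where the row before left it, along the tool's axes as they then stand; what a row does not reach is not made up. A row lasts 1/12 s, in which the tool goes at most 41.7 mm and 7.16 degrees, less where a joint would pass 70% of its speed; a pose out of reach is approached as far as the arm can. A call is refused whole if a number of a shift passes 0.0417 or a number of a turn 0.125, either way. A call with a gripper value outside its range is refused whole. The fingers move at their own pace and stop on an object; "grip_force" is the grip in N (left out, the last holds). Time passes only in rows, so rows that do not move let the fingers close. It gives the time, the measured TCP pose, the force, the opening and the grip force at its end, in the units of the state.
- robot.state(): the state, without advancing time (a new reading comes with each control period).
- get_image(name): name is "side" or "top"; returns (picture, depth): 384x512x3 uint8, blue, green, red; 384x512 float32, mm along the optical axis (not along the pixel's ray), 0 where there is no reading.
- camera_params(name): a dict with "vertical_fov" (degrees; the focal length in pixels is half the picture's height over the tangent of half this angle, whatever the lens; pixels are square), "cx", "cy" (the principal point, pixels), "cam_to_world" (4x4, takes a point from camera to world coordinates). Camera axes: x right, y down, z forward; pixel columns grow to the right and rows downward; lengths in mm; the calibration is good to about 2 mm. A picture is of the moment at which its call begins. camera_params takes no time and is no camera call.
- robot.job_done(): hands the job in; it is judged then, once.
Trained networks look in the newest picture that a camera, given by its name, has taken for a name from the list of things; names that differ only in an ending like _2 or _b are one class to them, and where a whole thing is asked for, a point or a joint stands for the part that bears it (a point fixed in the world has none). Each returns a list of dicts, best first, with "confidence" (0 to 1); they miss things now and then, are a little off and sometimes report something else, mostly with a low value. They report only what shows in the picture. A call takes as long as a camera call. They do not tell look-alikes from the thing itself.
- trace(camera, label): "region" (384x512 bool, what is visible of it) and "extent" ([centre column, centre row, width, height] in pixels, round what is visible of it).
The state is a dict: "time_s": time; "joint_pos": joint angles; "qd": joint speeds; "joint_efforts": joint torques, N m; "tool_pos": TCP position; "orientation": TCP orientation; "force": force on the tool from outside, world axes, zero at the start; "torque": the same for the moment, N m; "opening": finger opening in mm; "gripper_force": force on a finger pad.
Only numpy, scipy, OpenCV 4.12 (cv2) and the standard library are available. Lean on these libraries where they do the work, as an engineer would, in place of code of your own. Each camera call takes 0.05 s, during which the arm holds its last target. There are 200 camera calls.

TASK

Lay the coffee tray: take each of the four little espresso cups with handles off the grey mat and set it gently down, upright and in the middle, on the saucer of its own colour on the wooden tray. Do not tip a cup over, and leave the two tealight holders (no handle, white candle inside) standing where they are.

Things in the scene. Friction and masses are not known exactly. Their poses are not given: they have to be found in the camera images.
- cup_blue: blue ceramic espresso cup, loose, empty, 140 g: round, upright-sided, 56 mm outside diameter, 55 mm tall with a 40 mm wide, 6 mm high foot, open top, loop handle on its +y side reaching 46 mm from the axis: grasp across its x. Origin: centre of underside, z up. Starts on the grey mat (4 mm thick), handle within 55 degrees of world +y, cups at least 95 mm apart between centres.
- cup_yellow: yellow ceramic espresso cup, loose, empty, 140 g: round, upright-sided, 56 mm outside diameter, 55 mm tall with a 40 mm wide, 6 mm high foot, open top, loop handle on its +y side reaching 46 mm from the axis: grasp across its x. Origin: centre of underside, z up. Starts on the grey mat (4 mm thick), handle within 55 degrees of world +y, cups at least 95 mm apart between centres.
- cup_green: green ceramic espresso cup, loose, empty, 140 g: round, upright-sided, 56 mm outside diameter, 55 mm tall with a 40 mm wide, 6 mm high foot, open top, loop handle on its +y side reaching 46 mm from the axis: grasp across its x. Origin: centre of underside, z up. Starts on the grey mat (4 mm thick), handle within 55 degrees of world +y, cups at least 95 mm apart between centres.
- cup_red: red ceramic espresso cup, loose, empty, 140 g: round, upright-sided, 56 mm outside diameter, 55 mm tall with a 40 mm wide, 6 mm high foot, open top, loop handle on its +y side reaching 46 mm from the axis: grasp across its x. Origin: centre of underside, z up. Starts on the grey mat (4 mm thick), handle within 55 degrees of world +y, cups at least 95 mm apart between centres.
- saucer_blue: blue ceramic saucer, fixed in the wooden tray: 104 mm across, raised rim 12 mm high, flat floor 5 mm above its underside, 68 mm across. Origin: centre of underside, on the tray floor (6 mm above the counter), z up. The saucers form a square of 120 mm pitch on a 270 mm square tray with 18 mm rim; tray side and colour order vary.
- saucer_yellow: yellow ceramic saucer, fixed in the wooden tray: 104 mm across, raised rim 12 mm high, flat floor 5 mm above its underside, 68 mm across. Origin: centre of underside, on the tray floor (6 mm above the counter), z up. The saucers form a square of 120 mm pitch on a 270 mm square tray with 18 mm rim; tray side and colour order vary.
- saucer_green: green ceramic saucer, fixed in the wooden tray: 104 mm across, raised rim 12 mm high, flat floor 5 mm above its underside, 68 mm across. Origin: centre of underside, on the tray floor (6 mm above the counter), z up. The saucers form a square of 120 mm pitch on a 270 mm square tray with 18 mm rim; tray side and colour order vary.
- saucer_red: red ceramic saucer, fixed in the wooden tray: 104 mm across, raised rim 12 mm high, flat floor 5 mm above its underside, 68 mm across. Origin: centre of underside, on the tray floor (6 mm above the counter), z up. The saucers form a square of 120 mm pitch on a 270 mm square tray with 18 mm rim; tray side and colour order vary.
- tealight_blue: blue ceramic tealight holder, loose: colour and 56 mm diameter of the blue cup, 50 mm tall, but no handle, and a white candle inside, 22 mm below the rim. Stands on the mat among the cups; it does not belong on the tray. Origin: centre of underside, z up.
- tealight_red: red ceramic tealight holder, loose: colour and 56 mm diameter of the red cup, 50 mm tall, but no handle, and a white candle inside, 22 mm below the rim. Stands on the mat among the cups; it does not belong on the tray. Origin: centre of underside, z up.
Mind the look-alikes: they are no part of the job. Of the things that look like the cup_green, take the one that is nearest to the robot's base at the start.

How it is judged:
By the outcome, as a careful person would: the job done as asked, in the order asked, and still so for the second after the job is handed in, with the robot touching nothing.
It also fails if it takes over 102 s, if anything falls off the work surface, if the arm or the gripper's body presses on something with over 40 N, if the wrist force passes 120 N, or if a joint passes its speed limit or range.

## Working session

There is one attempt and no reset: what is moved stays moved. The work goes in short steps, Python scripts to look and compute and a tool call to move; the robot and the scene stay as the last step left them, time stands still between calls to the robot, and variables do not carry over. Pictures are saved under pics/ and viewed, at most 14 in all, crops included, and the job is handed in when it is done.

Besides the shell and the picture viewer there is one more tool, called by a JSON object that holds its "api" and its "payload", one argument or row to a line. jog_arm: Moves the arm, as the interface text tells. Its arguments: {"type":"object","properties":{"increments":{"type":"array"},"grip_force":{"type":"number"}},"required":["increments"]}

```bash
mkdir -p pics; ls
cat > h.py <<'E'
import numpy as np, cv2
from plant import robot,get_image,camera_params,trace
def cloud(name,d):
    p=camera_params(name);H,W=d.shape
    f=H/2/np.tan(np.radians(p["vertical_fov"]/2))
    v,u=np.mgrid[:H,:W]
    P=np.stack([(u-p["cx"])/f*d,(v-p["cy"])/f*d,d,np.ones_like(d)],-1)
    return (P@np.array(p["cam_to_world"]).T)[...,:3]
E
python3 - <<'E'
from h import *
for n in("top","side"):
    im,d=get_image(n);cv2.imwrite(f"pics/{n}0.png",im);np.savez(f"{n}0.npz",im=im,d=d);p=camera_params(n);print(n,p)
s=robot.state();print(s)
E
```

```text
pics
top {'vertical_fov': 55.64951133048117, 'cx': 257.9888607370924, 'cy': 193.90313902519787, 'cam_to_world': array([[ 2.03584725e-02, -9.83311168e-01,  1.80789047e-01,
         4.32664297e+02],
       [-9.99707171e-01, -2.23869773e-02, -9.18669487e-03,
         6.45969775e+01],
       [ 1.30807000e-02, -1.80549080e-01, -9.83478991e-01,
         9.53774725e+02],
       [ 0.00000000e+00,  0.00000000e+00,  0.00000000e+00,
         1.00000000e+00]])}
side {'vertical_fov': 43.540220361973624, 'cx': 248.7571720190268, 'cy': 201.25158839225583, 'cam_to_world': array([[ 8.64641300e-01, -3.88309632e-01,  3.18764885e-01,
         2.27312182e+02],
       [-5.02362563e-01, -6.74863062e-01,  5.40547595e-01,
        -6.06385638e+02],
       [ 5.22280860e-03, -6.27515320e-01, -7.78586698e-01,
         9.91300693e+02],
       [ 0.00000000e+00,  0.00000000e+00,  0.00000000e+00,
         1.00000000e+00]])}
{'time_s': 0.1, 'joint_pos': array([ 6.37948035e+01,  2.01201425e+01,  9.46730298e+01, -1.41374088e-03,
        6.52675359e+01, -4.84694393e+00]), 'qd': array([-0.03256043, -0.13867425, -0.13931163,  0.0718675 ,  0.0635866 ,
       -0.05409487]), 'joint_efforts': array([-3.23715703e-04, -4.98034787e+01, -2.85706133e+01,  6.99338433e-02,
        2.38547620e-02,  3.59442208e-05]), 'tool_pos': array([200.14742621, 511.94804421, 218.16754534]), 'orientation': array([-1.79939400e+02, -3.85064830e-03,  1.58642338e+02]), 'force': array([ 0.33850103, -0.43614088, -0.13397089]), 'torque': array([-0.01100718,  0.01258072, -0.03646703]), 'gripper_force': 0.0, 'opening': 92.64102232054317}
```

View pics/top0.png

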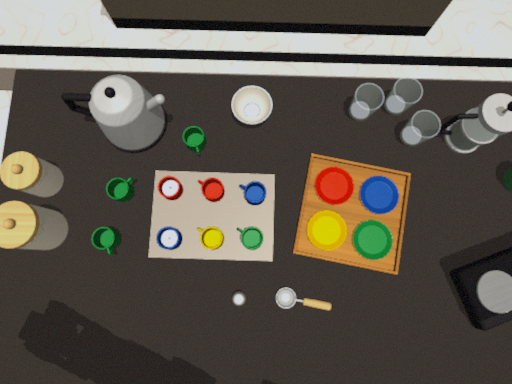

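View pics/side0.png

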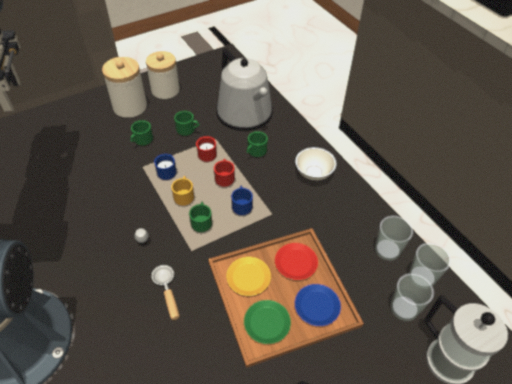

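The top picture shows the mat cups: red (213,190), blue (255,194), yellow (213,239) and green (251,238). The tealights are at (170,188) and (169,238). The saucers are red (334,185), blue (379,195), yellow (327,231) and green (372,240). The other green cups lie off the mat.

```bash
cat > m.py <<'E'
from h import *
from scipy.optimize import least_squares
def fit(Q,r,c0):
    f=lambda p:np.hypot(Q[:,0]-p[0],Q[:,1]-p[1])-r
    return least_squares(f,c0,loss="soft_l1",f_scale=1.).x
T={n:(lambda z:(z["im"],cloud(n,z["d"])))(np.load(n+"0.npz")) for n in("top","side")}
seed=dict(red=(213,190),blue=(255,194),yellow=(213,239),green=(251,238),Tred=(170,188),Tblue=(169,238),
 g1=(105,238),g2=(120,189),g3=(194,137))
ss=dict(red=(334,185),blue=(379,195),yellow=(327,231),green=(372,240))
Pt=T["top"][1]
def sat(im): return cv2.cvtColor(im,cv2.COLOR_BGR2HSV)[...,1]>110
for k,(u,v) in {**seed,**{"S"+k:v for k,v in ss.items()}}.items():
    S=k[0]=="S"; h=(18-4 if S else (54 if k[0]=="T" else 59)); zz=(14,22) if S else (h-5,h+5)
    if k[0]=="g" and k!="green": zz=(45,62)
    R=52 if S else 28
    c=Pt[v-3:v+4,u-3:u+4].reshape(-1,3).mean(0)[:2]; out=[]
    for n in T:
        im,P=T[n]
        m=(P[...,2]>zz[0])&(P[...,2]<zz[1])&(np.hypot(P[...,0]-c[0],P[...,1]-c[1])<(62 if S else 50))&sat(im)
        Q=P[m]
        if len(Q)<8: out.append((n,len(Q)));continue
        rr=fit(Q,R-(1 if S else 2),c); 
        # handle dir: low points outside radius
        m2=(P[...,2]>12)&(P[...,2]<62)&sat(im); d=P[...,:2]-rr; q=np.hypot(d[...,0],d[...,1]); m2&=(q>33)&(q<50)
        a=np.degrees(np.arctan2(*(d[m2].mean(0)[::-1]))) if m2.sum() else None
        out.append((n,len(Q),rr.round(1),np.round(Q[:,2].mean(),1),m2.sum(),None if a is None else round(a,1)))
    print(k,*out)
E
python3 m.py
```

```text
red ('top', 111, array([610.4, 172.9]), np.float64(59.2), np.int64(10), np.float64(60.9)) ('side', 92, array([608.6, 173.6]), np.float64(56.9), np.int64(3), np.float64(59.7))
blue ('top', 91, array([603.4,  65.9]), np.float64(59.4), np.int64(7), np.float64(64.8)) ('side', 76, array([601.7,  65.5]), np.float64(57.0), np.int64(1), np.float64(61.8))
yellow ('top', 110, array([487.3, 170.1]), np.float64(59.7), np.int64(7), np.float64(56.8)) ('side', 106, array([485.5, 170.5]), np.float64(57.2), np.int64(5), np.float64(55.7))
green ('top', 80, array([488.8,  70.5]), np.float64(59.9), np.int64(4), np.float64(58.3)) ('side', 69, array([486.8,  70.6]), np.float64(56.6), np.int64(0), None)
Tred ('top', 95, array([612.5, 282. ]), np.float64(54.2), np.int64(0), None) ('side', 83, array([610.8, 282.5]), np.float64(52.2), np.int64(0), None)
Tblue ('top', 74, array([484.8, 275.9]), np.float64(54.3), np.int64(0), None) ('side', 61, array([482.9, 277. ]), np.float64(51.9), np.int64(0), None)
g1 ('top', 189, array([481. , 433.9]), np.float64(53.2), np.int64(21), np.float64(-155.3)) ('side', 127, arra
[... 475 characters left out ...]
float64(16.9), np.int64(541), np.float64(-48.2)) ('side', 330, array([ 630.8, -142.2]), np.float64(16.3), np.int64(441), np.float64(47.0))
Sblue ('top', 497, array([ 611.5, -257.1]), np.float64(16.7), np.int64(475), np.float64(-84.8)) ('side', 296, array([ 607.4, -260.9]), np.float64(16.0), np.int64(403), np.float64(13.7))
Syellow ('top', 581, array([ 515.7, -120.4]), np.float64(16.9), np.int64(577), np.float64(-78.5)) ('side', 364, array([ 513.4, -120.4]), np.float64(16.3), np.int64(458), np.float64(48.3))
Sgreen ('top', 563, array([ 494.7, -237.1]), np.float64(17.0), np.int64(585), np.float64(-102.8)) ('side', 381, array([ 491.2, -238.2]), np.float64(16.1), np.int64(540), np.float64(34.5))
```

{"api": "jog_arm", "payload": {
  "increments": [
    [[0,0,0,0,0,0.123,1],[0,0,0,0,0,0.123,1],[0,0,0,0,0,0.123,1],[0,0,0,0,0,0.123,1],[0,0,0,0,0,0.123,1],[0,0,0,0,0,0.123,1],[0,0,0,0,0,0.123,1],[0,0,0,0,0,0.123,1],[0,0,0,0,0,0.123,1],[0,0,0,0,0,0.123,1],[0,0,0,0,0,0.123,1],[0,0,0,0,0,0.123,1]]
  ],
  "grip_force": 15
}}

```text
time_s: 1.1
tool_pos: [200.2, 512.0, 218.3]
orientation: [-180.0, 0.0, 73.7]
force: [0.5, 0.0, 0.0]
opening: 92.5
gripper_force: 0.0
```

{"api": "jog_arm", "payload": {
  "increments": [
    [[0,0,0,0,0,0.123,1],[0,0,0,0,0,0.1226,1],[0,0,0,0,0,0,1],[0,0,0,0,0,0,1]]
  ]
}}

```text
time_s: 1.43
tool_pos: [200.2, 512.1, 218.4]
orientation: [180.0, 0.0, 60.2]
force: [-0.4, -0.6, -0.3]
opening: 93.1
gripper_force: 0.0
```

```bash
cat > go.py <<'E'
# usage: go.py x y z -> shift in tool axes (mm)
import sys
from h import *
from scipy.spatial.transform import Rotation as R
s=robot.state();R_=R.from_euler("xyz",s["orientation"],degrees=True)
print("t",round(s["time_s"],2),"pos",s["tool_pos"].round(1),"rpy",s["orientation"].round(2),"open",round(s["opening"],1),"F",s["force"].round(1),"grip",round(s["gripper_force"],1))
for i in range(1,len(sys.argv)-2,3):
    print("shift mm",R_.inv().apply(np.array(sys.argv[i:i+3],float)-s["tool_pos"]).round(1))
E
python3 go.py 487.8 70.5 110
```

```text
t 1.43 pos [200.2 512.1 218.4] rpy [1.800e+02 3.000e-02 6.022e+01] open 93.1 F [-0.4 -0.6 -0.3] grip 0.0
shift mm [-240.4  468.9  108.5]
```

{"api": "jog_arm", "payload": {
  "increments": [
    [[-0.01,0.0195,0,0,0,0,1],[-0.015,0.0293,0,0,0,0,1],[-0.015,0.0293,0,0,0,0,1],[-0.015,0.0293,0,0,0,0,1],[-0.015,0.0293,0,0,0,0,1],[-0.015,0.0293,0,0,0,0,1],[-0.015,0.0293,0,0,0,0,1],[-0.015,0.0293,0,0,0,0,1],[-0.015,0.0293,0,0,0,0,1],[-0.015,0.0293,0,0,0,0,1],[-0.015,0.0293,0,0,0,0,1],[-0.015,0.0293,0,0,0,0,1]]
  ]
}}

```text
time_s: 2.43
tool_pos: [409.4, 188.3, 218.7]
orientation: [180.0, -0.0, 60.3]
force: [-0.1, 1.1, -0.8]
opening: 93.0
gripper_force: 0.0
```

{"api": "jog_arm", "payload": {
  "increments": [
    [[-0.015,0.0293,0.01,0,0,0,1],[-0.015,0.0293,0.02,0,0,0,1],[-0.015,0.0293,0.02,0,0,0,1],[-0.01,0.02,0.025,0,0,0,1],[-0.007,0.013,0.02,0,0,0,1],[-0.0034,0.0062,0.0135,0,0,0,1],[0,0,0,0,0,0,1],[0,0,0,0,0,0,1]]
  ]
}}

```text
time_s: 3.1
tool_pos: [485.8, 69.5, 109.9]
orientation: [-179.9, 0.0, 60.1]
force: [0.0, -0.2, -0.1]
opening: 93.1
gripper_force: 0.0
```

```bash
python3 go.py 487.8 70.5 21
```

```text
t 3.1 pos [485.8  69.5 109.9] rpy [-1.7993e+02  4.0000e-02  6.0120e+01] open 93.1 F [ 0.  -0.2 -0.1] grip 0.0
shift mm [ 1.9  1.3 88.9]
```

Tracking is good. Next I descend and close on the cup slowly, with a moderate force.

{"api": "jog_arm", "payload": {
  "increments": [
    [[0.002,0.0013,0.012,0,0,0,1],[0,0,0.02,0,0,0,1],[0,0,0.022,0,0,0,1],[0,0,0.018,0,0,0,1],[0,0,0.01,0,0,0,1],[0,0,0.0069,0,0,0,1],[0,0,0,0,0,0,1],[0,0,0,0,0,0,-0.3],[0,0,0,0,0,0,-0.3],[0,0,0,0,0,0,-0.3],[0,0,0,0,0,0,-0.3],[0,0,0,0,0,0,-0.3]]
  ],
  "grip_force": 15
}}

```text
time_s: 4.1
tool_pos: [488.5, 70.7, 21.7]
orientation: [180.0, -0.0, 60.0]
force: [-0.5, 0.5, 0.3]
opening: 64.2
gripper_force: 0.0
```

{"api": "jog_arm", "payload": {
  "increments": [
    [[0,0,0,0,0,0,-0.3],[0,0,0,0,0,0,-0.3]]
  ]
}}

```text
time_s: 4.27
tool_pos: [488.3, 70.7, 21.4]
orientation: [-180.0, -0.0, 60.0]
force: [-2.0, -0.0, 3.6]
opening: 54.8
gripper_force: 14.9
```

```bash
python3 go.py 487.8 70.5 105 492.7 -238.3 105
```

```text
t 4.27 pos [488.3  70.7  21.4] rpy [-180.   -0.   60.] open 54.8 F [-2.  -0.   3.6] grip 14.9
shift mm [ -0.4  -0.3 -83.6]
shift mm [-265.3  158.3  -83.6]
```

{"api": "jog_arm", "payload": {
  "increments": [
    [[0,0,-0.004,0,0,0,-0.3],[0,0,-0.01,0,0,0,-0.3],[0,0,-0.018,0,0,0,-0.3],[0,0,-0.02,0,0,0,-0.3],[0,0,-0.018,0,0,0,-0.3],[-0.004,0.0024,-0.01,0,0,0,-0.3],[-0.01,0.006,-0.004,0,0,0,-0.3],[-0.016,0.0095,0,0,0,0,-0.3],[-0.022,0.013,0,0,0,0,-0.3],[-0.022,0.013,0,0,0,0,-0.3],[-0.022,0.013,0,0,0,0,-0.3],[-0.022,0.013,0,0,0,0,-0.3]]
  ]
}}

```text
time_s: 5.27
tool_pos: [489.1, -68.5, 104.7]
orientation: [-179.9, 0.0, 60.0]
force: [-0.1, 0.1, -1.2]
opening: 55.0
gripper_force: 14.9
```

{"api": "jog_arm", "payload": {
  "increments": [
    [[-0.022,0.013,0,0,0,0,-0.3],[-0.022,0.013,0,0,0,0,-0.3],[-0.022,0.013,0,0,0,0,-0.3],[-0.022,0.0135,0,0,0,0,-0.3],[-0.022,0.0135,0,0,0,0,-0.3],[-0.018,0.011,0,0,0,0,-0.3],[-0.012,0.007,0,0,0,0,-0.3],[-0.0073,0.0045,0,0,0,0,-0.3],[0,0,0,0,0,0,-0.3],[0,0,0,0,0,0,-0.3]]
  ]
}}

```text
time_s: 6.1
tool_pos: [492.4, -238.0, 104.9]
orientation: [-179.9, -0.0, 60.0]
force: [0.1, -0.1, -1.8]
opening: 54.8
gripper_force: 14.9
```

```bash
python3 go.py 492.7 -238.3 28
python3 - <<'E'
from h import *
a,_=get_image("top");cv2.imwrite("pics/a.png",cv2.resize(a[100:320,130:430],None,fx=2,fy=2))
E
```

```text
t 6.1 pos [ 492.4 -238.   104.9] rpy [-1.7995e+02 -1.0000e-02  5.9980e+01] open 54.8 F [ 0.1 -0.1 -1.8] grip 14.9
shift mm [-0.2  0.5 76.9]
```

View pics/a.png

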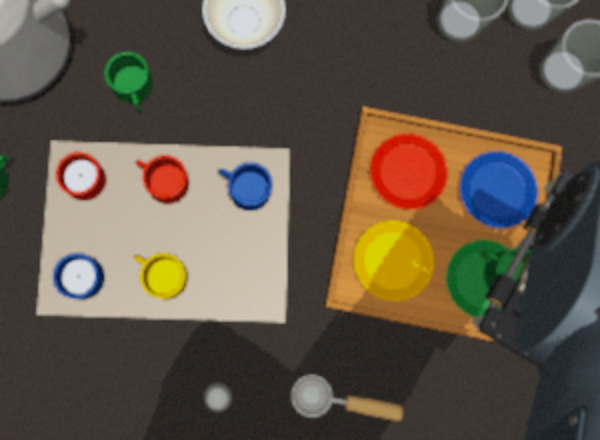

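The green cup is held over the green saucer (crop 490,280), and the other cups and tealights are undisturbed. Now I lower it.

{"api": "jog_arm", "payload": {
  "increments": [
    [[0,0,0.01,0,0,0,-0.3],[0,0,0.02,0,0,0,-0.3],[0,0,0.02,0,0,0,-0.3],[0,0,0.012,0,0,0,-0.3],[0,0,0.006,0,0,0,-0.3],[0,0,0.004,0,0,0,-0.3],[0,0,0.0015,0,0,0,-0.3],[0,0,0.001,0,0,0,-0.3],[0,0,0.001,0,0,0,-0.3],[0,0,0.0005,0,0,0,-0.3],[0,0,0,0,0,0,-0.3],[0,0,0,0,0,0,-0.3]]
  ]
}}

```text
time_s: 7.15
tool_pos: [492.9, -238.4, 29.5]
orientation: [180.0, 0.0, 60.0]
force: [-0.5, 1.1, -1.2]
opening: 54.6
gripper_force: 14.9
```

{"api": "jog_arm", "payload": {
  "increments": [
    [[0,0,0.0005,0,0,0,-0.3],[0,0,0.0005,0,0,0,-0.3],[0,0,0.0003,0,0,0,-0.3],[0,0,0,0,0,0,-0.3],[0,0,0,0,0,0,-0.3]]
  ]
}}

```text
time_s: 7.57
tool_pos: [492.9, -238.4, 28.4]
orientation: [180.0, 0.0, 60.0]
force: [-1.3, 0.8, 4.1]
opening: 54.8
gripper_force: 14.9
```

Contact. I release and lift, then head for blue.

{"api": "jog_arm", "payload": {
  "increments": [
    [[0,0,0,0,0,0,0.4],[0,0,0,0,0,0,0.8],[0,0,0,0,0,0,0.9],[0,0,0,0,0,0,0.9],[0,0,0,0,0,0,0.9],[0,0,0,0,0,0,0.9],[0,0,-0.006,0,0,0,0.9],[0,0,-0.015,0,0,0,0.9],[0,0,-0.025,0,0,0,1],[0,0,-0.025,0,0,0,1],[0,0,-0.012,0,0,0,1],[0,0,0,0,0,0,1]]
  ]
}}

```text
time_s: 8.57
tool_pos: [494.1, -239.0, 114.0]
orientation: [179.7, 0.0, 60.0]
force: [-0.6, -0.1, -0.2]
opening: 92.9
gripper_force: 0.0
```

```bash
python3 go.py 602.5 65.7 110 ; python3 go.py 602.5 65.7 21
```

```text
t 8.57 pos [ 494.1 -239.   114. ] rpy [179.72   0.    60.  ] open 92.9 F [-0.6 -0.1 -0.2] grip 0.0
shift mm [318.1 -58.5   3.7]
t 8.57 pos [ 494.1 -239.   114. ] rpy [179.72   0.    60.  ] open 92.9 F [-0.6 -0.1 -0.2] grip 0.0
shift mm [318.1 -59.   92.7]
```

{"api": "jog_arm", "payload": {
  "increments": [
    [[0.014,-0.0025,0,0,0,0,1],[0.026,-0.0047,0,0,0,0,1],[0.034,-0.0061,0,0,0,0,1],[0.034,-0.0061,0,0,0,0,1],[0.034,-0.0061,0,0,0,0,1],[0.034,-0.0061,0,0,0,0,1],[0.034,-0.0061,0,0,0,0,1],[0.034,-0.0061,0,0,0,0,1],[0.034,-0.0061,0,0,0,0,1],[0.026,-0.0047,0,0,0,0,1],[0.0142,-0.0026,0,0,0,0,1],[0,0,0,0,0,0,1]]
  ]
}}

```text
time_s: 9.57
tool_pos: [602.5, 68.0, 110.1]
orientation: [-180.0, 0.0, 60.1]
force: [0.2, 0.9, -0.6]
opening: 92.9
gripper_force: 0.0
```

{"api": "jog_arm", "payload": {
  "increments": [
    [[0,0,0,0,0,0,1],[0,0,0,0,0,0,1]]
  ]
}}

```text
time_s: 9.73
tool_pos: [601.9, 64.7, 110.5]
orientation: [-180.0, 0.0, 60.0]
force: [1.1, 0.5, -0.6]
opening: 92.9
gripper_force: 0.0
```

```bash
python3 go.py 602.5 65.7 21
```

```text
t 9.73 pos [601.9  64.7 110.5] rpy [-1.7996e+02  4.0000e-02  5.9960e+01] open 92.9 F [ 1.1  0.5 -0.6] grip 0.0
shift mm [ 1.2  0.1 89.5]
```

{"api": "jog_arm", "payload": {
  "increments": [
    [[0.0008,0,0.012,0,0,0,1],[0,0,0.02,0,0,0,1],[0,0,0.022,0,0,0,1],[0,0,0.018,0,0,0,1],[0,0,0.01,0,0,0,1],[0,0,0.0074,0,0,0,1],[0,0,0,0,0,0,1],[0,0,0,0,0,0,-0.3],[0,0,0,0,0,0,-0.3],[0,0,0,0,0,0,-0.3],[0,0,0,0,0,0,-0.3],[0,0,0,0,0,0,-0.3]]
  ]
}}

```text
time_s: 10.73
tool_pos: [603.1, 66.6, 22.1]
orientation: [180.0, -0.0, 60.0]
force: [0.9, -0.4, -0.1]
opening: 64.2
gripper_force: 0.0
```

{"api": "jog_arm", "payload": {
  "increments": [
    [[0,0,0,0,0,0,-0.3],[0,0,0,0,0,0,-0.3],[0,0,0,0,0,0,-0.3]]
  ]
}}

```text
time_s: 10.98
tool_pos: [602.9, 66.6, 21.8]
orientation: [180.0, -0.0, 60.0]
force: [-0.9, 0.0, 3.0]
opening: 55.1
gripper_force: 14.9
```

```bash
python3 go.py 610.9 -259.1 105
```

```text
t 10.98 pos [602.9  66.6  21.8] rpy [ 1.7999e+02 -1.0000e-02  6.0000e+01] open 55.1 F [-0.9  0.   3. ] grip 14.9
shift mm [-278.   169.8  -83.2]
```

{"api": "jog_arm", "payload": {
  "increments": [
    [[0,0,-0.004,0,0,0,-0.3],[0,0,-0.01,0,0,0,-0.3],[0,0,-0.018,0,0,0,-0.3],[0,0,-0.02,0,0,0,-0.3],[0,0,-0.018,0,0,0,-0.3],[-0.004,0.0024,-0.01,0,0,0,-0.3],[-0.01,0.0061,-0.004,0,0,0,-0.3],[-0.016,0.0098,0,0,0,0,-0.3],[-0.022,0.0134,0,0,0,0,-0.3],[-0.022,0.0134,0,0,0,0,-0.3],[-0.022,0.0134,0,0,0,0,-0.3],[-0.022,0.0134,0,0,0,0,-0.3]]
  ]
}}

```text
time_s: 11.98
tool_pos: [605.3, -73.7, 104.8]
orientation: [-179.9, 0.0, 60.0]
force: [1.2, 0.3, -1.9]
opening: 55.3
gripper_force: 14.9
```

{"api": "jog_arm", "payload": {
  "increments": [
    [[-0.024,0.0147,0,0,0,0,-0.3],[-0.024,0.0147,0,0,0,0,-0.3],[-0.024,0.0147,0,0,0,0,-0.3],[-0.024,0.0147,0,0,0,0,-0.3],[-0.024,0.0147,0,0,0,0,-0.3],[-0.02,0.012,0,0,0,0,-0.3],[-0.012,0.0074,0,0,0,0,-0.3],[-0.008,0.005,0,0,0,0,-0.3],[0,0,0,0,0,0,-0.3],[0,0,0,0,0,0,-0.3]]
  ]
}}

```text
time_s: 12.82
tool_pos: [610.6, -258.6, 105.1]
orientation: [-180.0, -0.0, 60.0]
force: [-0.0, -0.1, -2.2]
opening: 55.4
gripper_force: 14.9
```

```bash
python3 go.py 610.9 -259.1 28.8
```

```text
t 12.82 pos [ 610.6 -258.6  105.1] rpy [-1.7995e+02 -1.0000e-02  5.9990e+01] open 55.4 F [-0.  -0.1 -2.2] grip 14.9
shift mm [-0.2  0.6 76.3]
```

{"api": "jog_arm", "payload": {
  "increments": [
    [[0,0,0.01,0,0,0,-0.3],[0,0,0.02,0,0,0,-0.3],[0,0,0.02,0,0,0,-0.3],[0,0,0.012,0,0,0,-0.3],[0,0,0.006,0,0,0,-0.3],[0,0,0.004,0,0,0,-0.3],[0,0,0.0015,0,0,0,-0.3],[0,0,0.001,0,0,0,-0.3],[0,0,0.0005,0,0,0,-0.3],[0,0,0.0005,0,0,0,-0.3],[0,0,0.0003,0,0,0,-0.3],[0,0,0,0,0,0,-0.3]]
  ]
}}

```text
time_s: 13.82
tool_pos: [611.0, -259.2, 30.0]
orientation: [180.0, -0.0, 60.0]
force: [0.4, 0.0, -2.1]
opening: 55.0
gripper_force: 14.9
```

{"api": "jog_arm", "payload": {
  "increments": [
    [[0,0,0.0003,0,0,0,-0.3],[0,0,0,0,0,0,-0.3],[0,0,0,0,0,0,-0.3]]
  ]
}}

```text
time_s: 14.07
tool_pos: [610.8, -259.1, 29.5]
orientation: [180.0, -0.0, 60.0]
force: [-1.6, 0.6, -2.0]
opening: 55.4
gripper_force: 14.9
```

{"api": "jog_arm", "payload": {
  "increments": [
    [[0,0,0.0005,0,0,0,-0.3],[0,0,0.0003,0,0,0,-0.3],[0,0,0,0,0,0,-0.3],[0,0,0,0,0,0,-0.3]]
  ]
}}

```text
time_s: 14.4
tool_pos: [610.9, -259.1, 28.8]
orientation: [180.0, 0.0, 60.0]
force: [-0.4, 0.9, 1.7]
opening: 55.1
gripper_force: 14.9
```

{"api": "jog_arm", "payload": {
  "increments": [
    [[0,0,0,0,0,0,0.4],[0,0,0,0,0,0,0.8],[0,0,0,0,0,0,0.9],[0,0,0,0,0,0,0.9],[0,0,0,0,0,0,0.9],[0,0,0,0,0,0,0.9],[0,0,-0.006,0,0,0,0.9],[0,0,-0.015,0,0,0,0.9],[0,0,-0.025,0,0,0,1],[0,0,-0.025,0,0,0,1],[0,0,-0.012,0,0,0,1],[0,0,0,0,0,0,1]]
  ]
}}

```text
time_s: 15.4
tool_pos: [612.4, -259.9, 115.7]
orientation: [179.7, -0.0, 60.0]
force: [0.3, 0.6, 0.8]
opening: 92.9
gripper_force: 0.0
```

{"api": "jog_arm", "payload": {
  "increments": [
    [[0.014,-0.0081,0,0,0,0,1],[0.026,-0.0151,0,0,0,0,1],[0.032,-0.0186,0,0,0,0,1],[0.032,-0.0186,0,0,0,0,1],[0.032,-0.0186,0,0,0,0,1],[0.032,-0.0186,0,0,0,0,1],[0.032,-0.0186,0,0,0,0,1],[0.032,-0.0186,0,0,0,0,1],[0.032,-0.0186,0,0,0,0,1],[0.032,-0.0186,0,0,0,0,1],[0.032,-0.0186,0,0,0,0,1],[0.026,-0.0152,0,0,0,0,1]]
  ]
}}

```text
time_s: 16.4
tool_pos: [607.9, 153.5, 110.1]
orientation: [-179.9, 0.1, 60.1]
force: [0.2, -0.2, 0.1]
opening: 93.0
gripper_force: 0.0
```

{"api": "jog_arm", "payload": {
  "increments": [
    [[0.014,-0.0081,0,0,0,0,1],[0.0057,-0.0035,0,0,0,0,1],[0,0,0,0,0,0,1],[0,0,0,0,0,0,1]]
  ]
}}

```text
time_s: 16.73
tool_pos: [608.8, 172.8, 110.8]
orientation: [-179.9, 0.1, 60.0]
force: [-0.3, -0.7, 0.6]
opening: 93.3
gripper_force: 0.0
```

```bash
python3 go.py 609.5 173.2 21
python3 - <<'E'
from h import *
a,_=get_image("top");cv2.imwrite("pics/b.png",cv2.resize(a[100:320,130:430],None,fx=2,fy=2))
E
```

```text
t 16.73 pos [608.8 172.8 110.8] rpy [-1.7994e+02  6.0000e-02  6.0010e+01] open 93.3 F [-0.3 -0.7  0.6] grip 0.0
shift mm [ 0.8  0.5 89.8]
```

View pics/b.png

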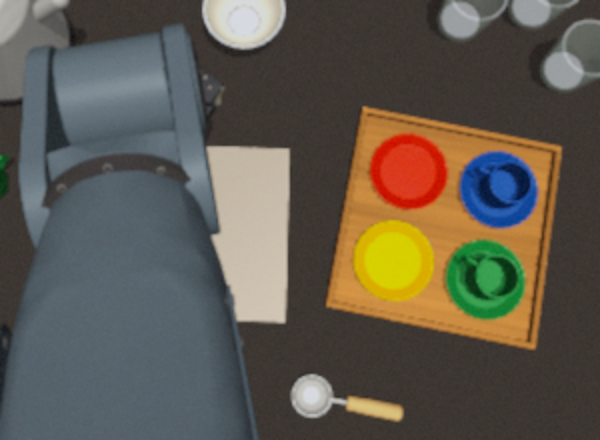

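The green and blue cups stand upright in their saucers (crop 490,278 and 500,187). Now the red cup.

{"api": "jog_arm", "payload": {
  "increments": [
    [[0.0008,0.0004,0.012,0,0,0,1],[0,0,0.02,0,0,0,1],[0,0,0.022,0,0,0,1],[0,0,0.018,0,0,0,1],[0,0,0.01,0,0,0,1],[0,0,0.0078,0,0,0,1],[0,0,0,0,0,0,1],[0,0,0,0,0,0,-0.3],[0,0,0,0,0,0,-0.3],[0,0,0,0,0,0,-0.3],[0,0,0,0,0,0,-0.3],[0,0,0,0,0,0,-0.3]]
  ]
}}

```text
time_s: 17.78
tool_pos: [610.4, 173.8, 22.4]
orientation: [180.0, -0.0, 60.0]
force: [-0.3, 0.7, -0.3]
opening: 64.1
gripper_force: 0.0
```

{"api": "jog_arm", "payload": {
  "increments": [
    [[0,0,0,0,0,0,-0.3],[0,0,0,0,0,0,-0.3],[0,0,0,0,0,0,-0.3]]
  ]
}}

```text
time_s: 18.03
tool_pos: [610.2, 173.8, 22.1]
orientation: [180.0, -0.0, 60.0]
force: [-1.4, 0.1, 3.5]
opening: 54.4
gripper_force: 15.0
```

```bash
python3 go.py 631.7 -140.9 105
```

```text
t 18.03 pos [610.2 173.8  22.1] rpy [ 1.8e+02 -1.0e-02  6.0e+01] open 54.4 F [-1.4  0.1  3.5] grip 15.0
shift mm [-261.8  176.   -82.9]
```

{"api": "jog_arm", "payload": {
  "increments": [
    [[0,0,-0.004,0,0,0,-0.3],[0,0,-0.01,0,0,0,-0.3],[0,0,-0.018,0,0,0,-0.3],[0,0,-0.02,0,0,0,-0.3],[0,0,-0.018,0,0,0,-0.3],[-0.004,0.0027,-0.01,0,0,0,-0.3],[-0.01,0.0067,-0.004,0,0,0,-0.3],[-0.016,0.0108,0,0,0,0,-0.3],[-0.022,0.0148,0,0,0,0,-0.3],[-0.022,0.0148,0,0,0,0,-0.3],[-0.022,0.0148,0,0,0,0,-0.3],[-0.022,0.0148,0,0,0,0,-0.3]]
  ]
}}

```text
time_s: 19.03
tool_pos: [619.3, 29.6, 105.1]
orientation: [-179.9, 0.0, 60.0]
force: [1.2, 0.4, -0.7]
opening: 54.8
gripper_force: 15.0
```

{"api": "jog_arm", "payload": {
  "increments": [
    [[-0.022,0.0148,0,0,0,0,-0.3],[-0.022,0.0148,0,0,0,0,-0.3],[-0.022,0.0148,0,0,0,0,-0.3],[-0.022,0.0148,0,0,0,0,-0.3],[-0.022,0.0148,0,0,0,0,-0.3],[-0.016,0.0107,0,0,0,0,-0.3],[-0.011,0.0074,0,0,0,0,-0.3],[-0.0068,0.0045,0,0,0,0,-0.3],[0,0,0,0,0,0,-0.3],[0,0,0,0,0,0,-0.3]]
  ]
}}

```text
time_s: 19.87
tool_pos: [631.4, -140.7, 105.5]
orientation: [-180.0, -0.0, 60.0]
force: [-1.7, -0.2, -0.9]
opening: 54.4
gripper_force: 15.0
```

```bash
python3 go.py 631.7 -140.9 29.1
```

```text
t 19.87 pos [ 631.4 -140.7  105.5] rpy [-179.96   -0.     59.99] open 54.4 F [-1.7 -0.2 -0.9] grip 15.0
shift mm [-0.   0.4 76.4]
```

{"api": "jog_arm", "payload": {
  "increments": [
    [[0,0,0.01,0,0,0,-0.3],[0,0,0.02,0,0,0,-0.3],[0,0,0.02,0,0,0,-0.3],[0,0,0.012,0,0,0,-0.3],[0,0,0.006,0,0,0,-0.3],[0,0,0.004,0,0,0,-0.3],[0,0,0.0015,0,0,0,-0.3],[0,0,0.001,0,0,0,-0.3],[0,0,0.0005,0,0,0,-0.3],[0,0,0.0005,0,0,0,-0.3],[0,0,0.0003,0,0,0,-0.3],[0,0,0,0,0,0,-0.3]]
  ]
}}

```text
time_s: 20.87
tool_pos: [631.8, -141.0, 30.3]
orientation: [180.0, -0.0, 60.0]
force: [-0.2, -0.1, -1.9]
opening: 54.3
gripper_force: 15.0
```

{"api": "jog_arm", "payload": {
  "increments": [
    [[0,0,0.0005,0,0,0,-0.3],[0,0,0.0003,0,0,0,-0.3],[0,0,0,0,0,0,-0.3],[0,0,0,0,0,0,-0.3]]
  ]
}}

```text
time_s: 21.2
tool_pos: [631.7, -141.0, 29.2]
orientation: [-180.0, 0.0, 60.0]
force: [0.0, 0.2, -1.3]
opening: 54.1
gripper_force: 15.0
```

{"api": "jog_arm", "payload": {
  "increments": [
    [[0,0,0.0003,0,0,0,-0.3],[0,0,0,0,0,0,-0.3],[0,0,0,0,0,0,-0.3]]
  ]
}}

```text
time_s: 21.45
tool_pos: [631.7, -141.0, 29.1]
orientation: [180.0, -0.0, 60.0]
force: [-1.1, -0.2, 1.3]
opening: 54.3
gripper_force: 15.0
```

{"api": "jog_arm", "payload": {
  "increments": [
    [[0,0,0,0,0,0,0.4],[0,0,0,0,0,0,0.8],[0,0,0,0,0,0,0.9],[0,0,0,0,0,0,0.9],[0,0,0,0,0,0,0.9],[0,0,0,0,0,0,0.9],[0,0,-0.006,0,0,0,0.9],[0,0,-0.015,0,0,0,0.9],[0,0,-0.025,0,0,0,1],[0,0,-0.025,0,0,0,1],[0,0,-0.012,0,0,0,1],[0,0,0,0,0,0,1]]
  ]
}}

```text
time_s: 22.45
tool_pos: [633.1, -141.4, 115.1]
orientation: [179.7, -0.1, 60.0]
force: [0.2, 0.3, 0.3]
opening: 93.1
gripper_force: 0.0
```

{"api": "jog_arm", "payload": {
  "increments": [
    [[0.008,-0.0114,0,0,0,0,1],[0.014,-0.02,0,0,0,0,1],[0.018,-0.0257,0,0,0,0,1],[0.018,-0.0257,0,0,0,0,1],[0.018,-0.0257,0,0,0,0,1],[0.018,-0.0257,0,0,0,0,1],[0.018,-0.0257,0,0,0,0,1],[0.018,-0.0257,0,0,0,0,1],[0.018,-0.0257,0,0,0,0,1],[0.018,-0.0257,0,0,0,0,1],[0.016,-0.023,0,0,0,0,1],[0.01,-0.0144,0,0,0,0,1]]
  ]
}}

```text
time_s: 23.45
tool_pos: [488.1, 164.3, 110.7]
orientation: [-179.9, 0.1, 60.1]
force: [-0.2, -0.8, 0.2]
opening: 93.0
gripper_force: 0.0
```

{"api": "jog_arm", "payload": {
  "increments": [
    [[0.0049,-0.0071,0,0,0,0,1],[0,0,0,0,0,0,1],[0,0,0,0,0,0,1],[0,0,0,0,0,0,1]]
  ]
}}

```text
time_s: 23.78
tool_pos: [486.7, 169.4, 111.6]
orientation: [-180.0, 0.0, 60.0]
force: [-0.1, 0.3, -0.2]
opening: 92.7
gripper_force: 0.0
```

```bash
python3 go.py 486.4 170.3 21
```

```text
t 23.78 pos [486.7 169.4 111.6] rpy [-1.7999e+02  2.0000e-02  5.9960e+01] open 92.7 F [-0.1  0.3 -0.2] grip 0.0
shift mm [ 0.7 -0.7 90.6]
```

{"api": "jog_arm", "payload": {
  "increments": [
    [[0.0005,-0.0005,0.012,0,0,0,1],[0,0,0.02,0,0,0,1],[0,0,0.022,0,0,0,1],[0,0,0.018,0,0,0,1],[0,0,0.01,0,0,0,1],[0,0,0.0086,0,0,0,1],[0,0,0,0,0,0,1],[0,0,0,0,0,0,-0.3],[0,0,0,0,0,0,-0.3],[0,0,0,0,0,0,-0.3],[0,0,0,0,0,0,-0.3],[0,0,0,0,0,0,-0.3]]
  ]
}}

```text
time_s: 24.78
tool_pos: [486.4, 171.1, 21.8]
orientation: [180.0, -0.0, 60.0]
force: [0.0, 0.7, -0.1]
opening: 64.0
gripper_force: 0.0
```

{"api": "jog_arm", "payload": {
  "increments": [
    [[0,0,0,0,0,0,-0.3],[0,0,0,0,0,0,-0.3],[0,0,0,0,0,0,-0.3]]
  ]
}}

```text
time_s: 25.03
tool_pos: [486.2, 171.0, 21.6]
orientation: [180.0, -0.0, 60.0]
force: [-0.7, 0.4, 4.9]
opening: 55.1
gripper_force: 14.9
```

```bash
python3 go.py 513.5 -120.1 105
```

```text
t 25.03 pos [486.2 171.   21.6] rpy [ 1.8e+02 -1.0e-02  6.0e+01] open 55.1 F [-0.7  0.4  4.9] grip 14.9
shift mm [-238.5  169.2  -83.5]
```

{"api": "jog_arm", "payload": {
  "increments": [
    [[0,0,-0.004,0,0,0,-0.3],[0,0,-0.01,0,0,0,-0.3],[0,0,-0.018,0,0,0,-0.3],[0,0,-0.02,0,0,0,-0.3],[0,0,-0.018,0,0,0,-0.3],[-0.004,0.0028,-0.01,0,0,0,-0.3],[-0.01,0.0071,-0.004,0,0,0,-0.3],[-0.016,0.0114,0,0,0,0,-0.3],[-0.022,0.0156,0,0,0,0,-0.3],[-0.022,0.0156,0,0,0,0,-0.3],[-0.022,0.0156,0,0,0,0,-0.3],[-0.022,0.0156,0,0,0,0,-0.3]]
  ]
}}

```text
time_s: 26.03
tool_pos: [499.0, 24.8, 104.8]
orientation: [-179.9, 0.0, 60.0]
force: [1.1, 0.2, -0.8]
opening: 54.9
gripper_force: 14.9
```

{"api": "jog_arm", "payload": {
  "increments": [
    [[-0.022,0.0156,0,0,0,0,-0.3],[-0.022,0.0156,0,0,0,0,-0.3],[-0.022,0.0156,0,0,0,0,-0.3],[-0.022,0.0156,0,0,0,0,-0.3],[-0.016,0.0114,0,0,0,0,-0.3],[-0.01,0.0071,0,0,0,0,-0.3],[-0.0065,0.0046,0,0,0,0,-0.3],[0,0,0,0,0,0,-0.3],[0,0,0,0,0,0,-0.3]]
  ]
}}

```text
time_s: 26.78
tool_pos: [513.1, -119.9, 105.1]
orientation: [-180.0, -0.0, 60.0]
force: [0.4, 1.1, -0.9]
opening: 55.2
gripper_force: 14.9
```

```bash
python3 go.py 513.5 -120.1 28.6
```

```text
t 26.78 pos [ 513.1 -119.9  105.1] rpy [-179.96   -0.     59.98] open 55.2 F [ 0.4  1.1 -0.9] grip 14.9
shift mm [ 0.   0.5 76.5]
```

{"api": "jog_arm", "payload": {
  "increments": [
    [[0,0,0.01,0,0,0,-0.3],[0,0,0.02,0,0,0,-0.3],[0,0,0.02,0,0,0,-0.3],[0,0,0.012,0,0,0,-0.3],[0,0,0.006,0,0,0,-0.3],[0,0,0.004,0,0,0,-0.3],[0,0,0.0015,0,0,0,-0.3],[0,0,0.001,0,0,0,-0.3],[0,0,0.0005,0,0,0,-0.3],[0,0,0.0005,0,0,0,-0.3],[0,0,0.0003,0,0,0,-0.3],[0,0,0,0,0,0,-0.3]]
  ]
}}

```text
time_s: 27.78
tool_pos: [513.6, -120.3, 29.8]
orientation: [180.0, -0.0, 60.0]
force: [0.5, -1.0, -1.6]
opening: 54.7
gripper_force: 14.9
```

{"api": "jog_arm", "payload": {
  "increments": [
    [[0,0,0.0005,0,0,0,-0.3],[0,0,0.0005,0,0,0,-0.3],[0,0,0,0,0,0,-0.3],[0,0,0,0,0,0,-0.3]]
  ]
}}

```text
time_s: 28.12
tool_pos: [513.5, -120.2, 28.6]
orientation: [180.0, -0.0, 60.0]
force: [-0.5, 0.1, -0.1]
opening: 55.0
gripper_force: 14.9
```

{"api": "jog_arm", "payload": {
  "increments": [
    [[0,0,0.0002,0,0,0,-0.3],[0,0,0,0,0,0,-0.3]]
  ]
}}

```text
time_s: 28.28
tool_pos: [513.5, -120.2, 28.6]
orientation: [180.0, 0.0, 60.0]
force: [-0.8, 1.0, 4.3]
opening: 54.9
gripper_force: 14.9
```

{"api": "jog_arm", "payload": {
  "increments": [
    [[0,0,0,0,0,0,0.4],[0,0,0,0,0,0,0.8],[0,0,0,0,0,0,0.9],[0,0,0,0,0,0,0.9],[0,0,0,0,0,0,0.9],[0,0,0,0,0,0,0.9],[0,0,-0.006,0,0,0,0.9],[0,0,-0.015,0,0,0,0.9],[0,0,-0.025,0,0,0,1],[0,0,-0.025,0,0,0,1],[0,0,-0.025,0,0,0,1],[0,0,-0.015,0,0,0,1]]
  ]
}}

```text
time_s: 29.28
tool_pos: [514.2, -120.4, 142.3]
orientation: [179.8, -0.0, 60.0]
force: [0.7, -0.6, 0.9]
opening: 93.2
gripper_force: 0.0
```

{"api": "jog_arm", "payload": {
  "increments": [
    [[0.01,-0.01,0,0,0,0,1],[0.02,-0.02,0,0,0,0,1],[0.02,-0.02,0,0,0,0,1],[0.02,-0.02,0,0,0,0,1],[0.02,-0.02,0,0,0,0,1],[0.02,-0.02,0,0,0,0,1],[0.02,-0.02,0,0,0,0,1],[0.02,-0.02,0,0,0,0,1],[0.02,-0.02,0,0,0,0,1],[0.01,-0.01,0,0,0,0,1],[0,0,0,0,0,0,1],[0,0,0,0,0,0,1]]
  ]
}}

```text
time_s: 30.28
tool_pos: [446.8, 126.3, 138.9]
orientation: [-180.0, 0.0, 60.1]
force: [-0.2, -0.8, -0.1]
opening: 93.2
gripper_force: 0.0
```

```bash
cp m.py m2.py; python3 go.py
python3 - <<'E'
from h import *
for n in("top","side"):
    im,d=get_image(n);cv2.imwrite(f"pics/{n}1.png",im);np.savez(f"{n}1.npz",im=im,d=d)
E
python3 - <<'E'
import cv2
a=cv2.imread("pics/top1.png")[120:290,140:430];b=cv2.imread("pics/side1.png")[110:370,100:390]
cv2.imwrite("pics/f.png",cv2.resize(cv2.vconcat([a,b]),None,fx=1.38,fy=1.38))
E
sed -i 's/0.npz/1.npz/; s/^seed=.*/seed=dict(red=(334,185),blue=(379,195),yellow=(327,231),green=(372,240),Tred=(170,188),Tblue=(169,238)/; s/^ g1=.*/)/; s/^    S=k/    if k[0]=="S": continue\n    S=k/; s/h=(18-4 if S else (54 if k\[0\]=="T" else 59))/h=54 if k[0]=="T" else 66/' m2.py; python3 m2.py
```

```text
t 30.28 pos [446.8 126.3 138.9] rpy [-1.7997e+02  3.0000e-02  6.0110e+01] open 93.2 F [-0.2 -0.8 -0.1] grip 0.0
red ('top', 133, array([ 633., -141.]), np.float64(66.2), np.int64(457), np.float64(138.2)) ('side', 127, array([ 631.1, -141.8]), np.float64(64.4), np.int64(323), np.float64(-127.5))
blue ('top', 132, array([ 612.3, -259. ]), np.float64(66.0), np.int64(401), np.float64(135.9)) ('side', 141, array([ 609.9, -259.8]), np.float64(64.3), np.int64(357), np.float64(-122.0))
yellow ('top', 126, array([ 515.4, -120.2]), np.float64(66.6), np.int64(549), np.float64(116.4)) ('side', 149, array([ 513.4, -120.7]), np.float64(64.4), np.int64(360), np.float64(-117.8))
green ('top', 141, array([ 495.1, -237.7]), np.float64(66.2), np.int64(485), np.float64(89.8)) ('side', 152, array([ 492.6, -238.4]), np.float64(64.4), np.int64(424), np.float64(-109.0))
Tred ('top', 96, array([612.6, 282. ]), np.float64(53.8), np.int64(0), None) ('side', 31, array([611.3, 282.8]), np.float64(52.7), np.int64(0), None)
Tblue ('top', 0) ('side', 0)
```

View pics/f.png

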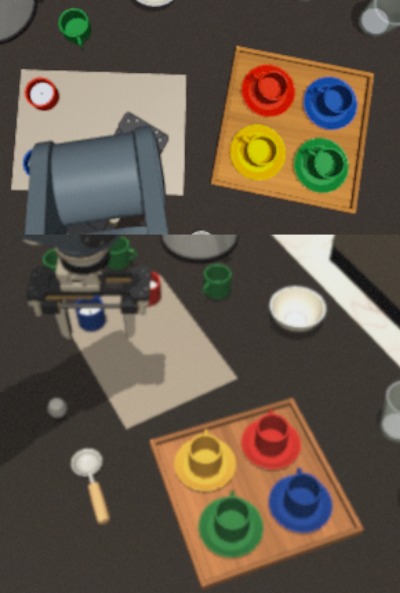

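All four cups stand upright and centred on their own saucers, which sit in the tray at right (top view) and at bottom (side view). Both tealights are standing on the mat, and the gripper is clear of everything.

```bash
python3 -c "
from plant import robot
print(robot.job_done())"
```

```text
the job is handed in; nothing more can be done
None
```

All four cups are upright and centred on the saucers of their own colour, both tealights are still standing on the mat, and the job was handed in after about 30 s of robot time.

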